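# Refit the pull sleeve and hold the feeder gate open at its mark

### The arm

A 6-joint arm with a two-finger parallel gripper is mounted at the origin on the work surface. World frame = base frame: x ahead of the robot, y to its left, z up, the work surface at z = 0. Lengths are in m, angles in rad, forces in N, time in s.
With the tool pointing down it reaches from about 0.35 to 0.775 m from the base axis. Payload 5.5 kg.
Tool frame: the origin (TCP) lies at the very end of the fingers, on their centre line; the grasp point (between the pads) lies 19 mm behind it; z points along the fingers, x is the direction in which the jaws open and shut, and the axes are right-handed (so a half turn about z gives the same grasp; the last joint's range is limited). The gripper opens to 85 mm and grips with 20 to 120 N. Pads are 22 mm wide; open, the fingers measure 114 mm over their backs; the gripper's body (76 mm by 85 mm) begins 54 mm behind the grasp point. The pads swing forward as they close: fully open they stand 13 mm farther back than shut.
Start: joints at [1.16, 0.313, 0.046, 1.304, 0, 1.431], TCP at [0.154, 0.554, 0.231] pointing down, gripper open.
Joint ranges: [-2.76, 2.76], [-0.86, 1.69], [-1.03, 1.26], [-2.2, 2.34], [-1.47, 1.5], [-3.14, 3.14]. Speed limits (rad/s): [2.57, 2.57, 3.14, 3.14, 3.14, 3.14].

### API

Orientations are given as a unit quaternion [w, x, y, z].
In Python, from workcell import env gives the robot as it stands.
- The arm moves only by the shell command python3 -m inch 'ROWS' [FORCE]. ROWS is JSON, a list of rows, each a list of 7 numbers: the turn, a rotation vector about the tool's x, y, z each as a share of 8 degrees, from -1 to 1, then the shift along the tool's x, y, z each as a share of 0.05 m, from -1 to 1, then the closure, from 0 (fully open) to 1 (shut). A call has 1 to 12 rows; each row shifts and turns the commanded pose from where the row before left it, along the tool's axes as they then stand; what a row does not reach is not made up. A row lasts 1/10 s, in which the tool goes at most 50 mm and 8.59 degrees, less where a joint would pass 70% of its speed; a pose out of reach is approached as far as the arm can. A call with a number of a shift or a turn outside -1 to 1 is refused whole. A call with a gripper value outside its range is refused whole. The fingers move at their own pace and stop on an object; FORCE is the grip in N (left out, the last holds). Time passes only in rows, so rows that do not move let the fingers close. It gives the time, the measured TCP pose, the force and the opening at its end, in the units of the state.
- env.get_state(): the state, without advancing time (a new reading comes with each control period).
- env.read_camera(name): name is "scene" or "top"; returns the picture (384x512x3 uint8, red, green, blue); there is no depth.
- env.calibration(name): a dict with "fx", "fy", "cx", "cy" (pixels), "k1" (the pictures are not rectified: a ray, as slopes to the right and down, at radius r is drawn at 1 + k1 r^2 times it, then the intrinsics apply), "rvec" (rotation vector, rad) and "tvec" (3), from world to camera coordinates, as OpenCV has them. Camera axes: x right, y down, z forward; pixel columns grow to the right and rows downward; lengths in m; the calibration is good to about 2 mm. A picture is of the moment at which its call begins. calibration takes no time and is no camera call.
- env.hand_in(): hands the job in, once; it reports no verdict.
The state is a dict: "clock": time; "joint_pos": joint angles; "qvel": joint speeds; "tau": joint torques, N m; "tcp_pos": TCP position; "orientation": TCP orientation; "wrist_force": force on the tool from outside, world axes, zero at the start; "ft_torque": the same for the moment, N m; "finger_gap": finger opening in m.
Only numpy, scipy, OpenCV 4.12 (cv2) and the standard library are available. Lean on these libraries where they do the work, as an engineer would, in place of code of your own. Each camera call takes 0.05 s, during which the arm holds its last target.

### The job

The tall pull sleeve has come off the feeder's spring-loaded gate: slip it over the gate's upright pin until it sits fully down on the gate, with the gate still shut. Then pull the gate out by the sleeve until its pointer lines up with the mark clip on the rail, and finish while still gripping the sleeve and holding the gate there against its spring, the sleeve still down on the gate. Leave the low ring, the vial and the bowl where they are.

Things in the scene. Friction and masses are not known exactly. Their poses are not given: they have to be found in the camera images.
- feeder: Fixed feeder unit on the board: aluminium base 275 x 100 mm with two rails (tops 26 mm above the board) and a grey housing at its far end (78 mm high, with a clear hopper on top up to 113 mm). Origin on the board, directly under the pin when the gate is shut; x points from the pin to the housing, y is across the rails towards the mark's rail, z up. The base runs from x = -90 to +185 mm, the housing from x = +85 to +185 mm. Its place and yaw vary.
- gate (a joint): How far the steel gate is pulled out of the housing, in m: 0 shut, 0.075 at its end stop. It slides along the feeder's -x. A return spring always pulls it shut, with 3.3 N when shut and 1.1 N more for each 10 mm; it stays nowhere by itself.
- pin_top (a point): Centre of the top of the steel pin that stands upright on the gate and moves with it. The pin is 12 mm in diameter and 40 mm tall, its top 4 mm tapered; its foot, the gate's flat top, is 40 mm below this point (30 mm above the board). The gate's top is 44 mm wide. Axes as the feeder's.
- pointer_tip (a point): Tip of the gate's pointer, a thin steel finger 4 mm wide that sticks out of the gate's side on the +y side of the pin, level with the gate's top, 37 mm from the pin's axis. Moves with the gate.
- mark_line (a point): Inner end of the mark: the middle of the 4 mm wide raised ridge on the small black clip that sits on the feeder's +y rail, 32 mm above the board at most. Fixed, but clipped on at 28 to 55 mm in front of the shut pointer. Axes as the feeder's: the gate is at the mark when the pointer tip and this point have the same x along the feeder (the two points then nearly coincide).
- sleeve_mid (a point): Centre, half-way up, of the loose grey plastic pull sleeve: a tube 30 mm in outer and 16 mm in inner diameter, 60 mm tall, about 35 g, open at both ends, standing upright on the board; z along its axis. Fully down on the gate this point is 30 mm above the gate's top, 10 mm below the pin's top.
- spacer: Loose low grey ring, 44 mm wide with a 30 mm hole, 14 mm high; not needed. Origin at its underside.
- vial: Loose capped glass vial, 32 mm in diameter, 65 mm tall, with no hole in its top; not needed. Origin at its underside.
- bowl: Loose white ceramic bowl, 90 mm wide, 35 mm high; not needed. Origin at its underside.
Not all that is in view belongs to the job. Leave any purple look-alike of the part that bears sleeve_mid alone.

How it is judged:
By the outcome, as a careful person would: the job done as asked, in the order asked, and still so for the second after the job is handed in, while the arm keeps its last pose, push and grip.
It also fails if it takes over 48 s, if anything falls off the work surface, if the arm or the gripper's body presses on something with over 40 N, if the wrist force passes 120 N, or if a joint passes its speed limit or range.

## Working session

There is one attempt and no reset: what is moved stays moved. The work goes in short steps, Python scripts to look and compute and a shell command to move; the robot and the scene stay as the last step left them, time stands still between calls to the robot, and variables do not carry over. Pictures are saved under pics/ and viewed, and the job is handed in when it is done.

```bash
mkdir -p pics; ls; python3 - <<'E'
from workcell import env
import cv2
for n in("scene","top"):
    im=env.read_camera(n); cv2.imwrite(f"pics/{n}0.png",im[:,:,::-1]); print(n,env.calibration(n))
s=env.get_state();print(s)
E
```

```text
pics
scene {'fx': 467.39260826785096, 'fy': 467.39260826785096, 'cx': 256.71114962744383, 'cy': 197.36805985098553, 'k1': 0.043607739994372646, 'rvec': array([ 1.71273053,  1.7470594 , -0.78901939]), 'tvec': array([-0.05898516, -0.32327209,  1.26013477])}
top {'fx': 361.0476487878586, 'fy': 361.0476487878586, 'cx': 255.4328447207557, 'cy': 189.75411658272776, 'k1': -0.04466396958750811, 'rvec': array([ 2.16207988, -2.19085614,  0.07310049]), 'tvec': array([0.08994974, 0.54497596, 0.68650289])}
{'clock': 0.1, 'joint_pos': array([ 1.16039279e+00,  3.13941310e-01,  4.51193152e-02,  1.30361269e+00,
       -4.04878642e-05,  1.43118529e+00]), 'qvel': array([ 0.00087874, -0.00322579,  0.00209924, -0.00125155, -0.00055487,
        0.00081507]), 'tau': array([ 3.53453855e-03, -4.81726456e+01,  2.99241936e+01,  1.27108191e-02,
       -1.10825206e-04, -1.95586847e-05]), 'tcp_pos': array([0.15365594, 0.55362304, 0.23049987]), 'orientation': array([ 4.17847167e-04,  7.96082361e-01,  6.05187742e-01, -7.04886802e-04]), 'wrist_force': array([ 0.0331145 ,  0.01049071, -0.314156  ]), 'ft_torque': array([ 0.00130397, -0.01108106, -0.04102765]), 'finger_gap': 0.08553830912248969}
```

View pics/scene0.png

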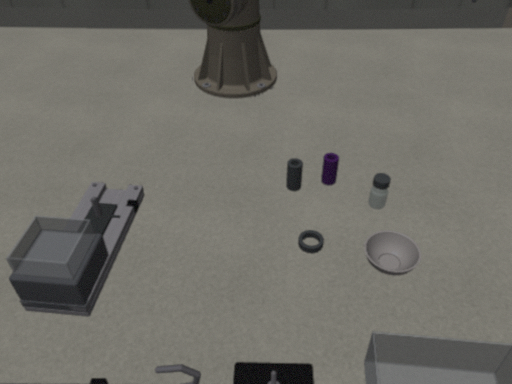

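View pics/top0.png

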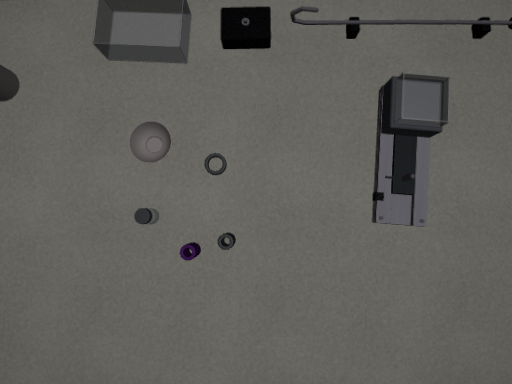

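```bash
cat > h.py <<'E'
import numpy as np, cv2
from workcell import env
def K(n):
    c=env.calibration(n); R=cv2.Rodrigues(c['rvec'])[0]; return c,R,np.asarray(c['tvec'])
def proj(n,P):
    c,R,t=K(n); q=R@np.asarray(P,float)+t; a=q[:2]/q[2]; a=a*(1+c['k1']*(a@a)); return np.array([c['fx']*a[0]+c['cx'],c['fy']*a[1]+c['cy']])
def ray(n,uv):
    c,R,t=K(n); d=np.array([(uv[0]-c['cx'])/c['fx'],(uv[1]-c['cy'])/c['fy']]); a=d.copy()
    for _ in range(20): a=d/(1+c['k1']*(a@a))
    return -R.T@t, R.T@np.array([a[0],a[1],1])
def atz(n,uv,z):
    o,d=ray(n,uv); return o+d*(z-o[2])/d[2]
def tri(uvs,uvt):
    A=[];b=[]
    for n,uv in(("scene",uvs),("top",uvt)):
        o,d=ray(n,uv); d=d/np.linalg.norm(d); M=np.eye(3)-np.outer(d,d); A.append(M); b.append(M@o)
    return np.linalg.lstsq(np.vstack(A),np.hstack(b),rcond=None)[0]
def crop(im,x,y,w,h,f,name,gain=1.6):
    c=im[y:y+h,x:x+w]; c=cv2.resize(c,None,fx=f,fy=f,interpolation=cv2.INTER_CUBIC)
    c=np.clip(c.astype(float)*gain,0,255).astype(np.uint8)
    for i in range(0,w,10): cv2.putText(c,str(x+i),(i*f,8),0,0.3,(255,255,0),1); cv2.line(c,(i*f,10),(i*f,14),(255,255,0),1)
    for i in range(0,h,10): cv2.putText(c,str(y+i),(0,i*f+4),0,0.3,(255,255,0),1)
    cv2.imwrite("pics/"+name,c[:,:,::-1])
E
python3 - <<'E'
from h import *
t=cv2.imread("pics/top0.png")[:,:,::-1]; s=cv2.imread("pics/scene0.png")[:,:,::-1]
crop(t,365,65,95,170,6,"t_feed.png".replace('.','1.')) if 0 else crop(t,365,125,80,110,7 if 0 else 5,"t_feed.png",2)
crop(t,175,225,70,45,10,"t_sl.png",2)
crop(s,60,175,95,80,7,"s_feed.png",2)
crop(s,280,145,65,50,10,"s_sl.png",2)
print(ray("scene",(256,190)),ray("top",(256,190)))
print("sleeve top",atz("top",(227,241),.06))
for p in [(377,223),(425,226),(413,176),(378,196)]: print(p,atz("top",p,.03))
E
```

```text
(array([1.15185547, 0.0922081 , 0.60054174]), array([-0.75434253, -0.02570623, -0.65616869])) (array([0.49096526, 0.07549731, 0.7277563 ]), array([ 0.07717515,  0.00866065, -0.9969814 ]))
sleeve top [0.4493384  0.13582979 0.06      ]
(377, 223) [ 0.47798096 -0.15090281  0.03      ]
(425, 226) [ 0.47070206 -0.24430433  0.03      ]
(413, 176) [ 0.5681939  -0.22522068  0.03      ]
(378, 196) [ 0.53008044 -0.15479991  0.03      ]
```

View pics/t_feed.png

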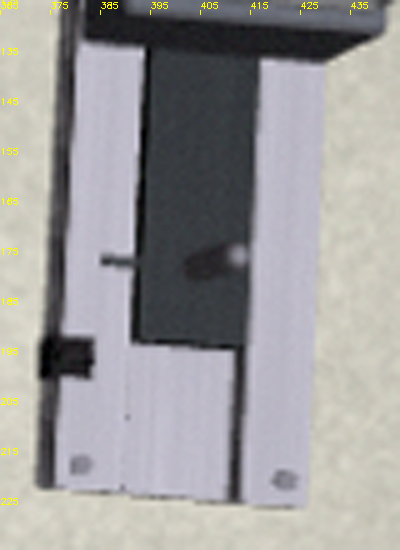

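View pics/t_sl.png

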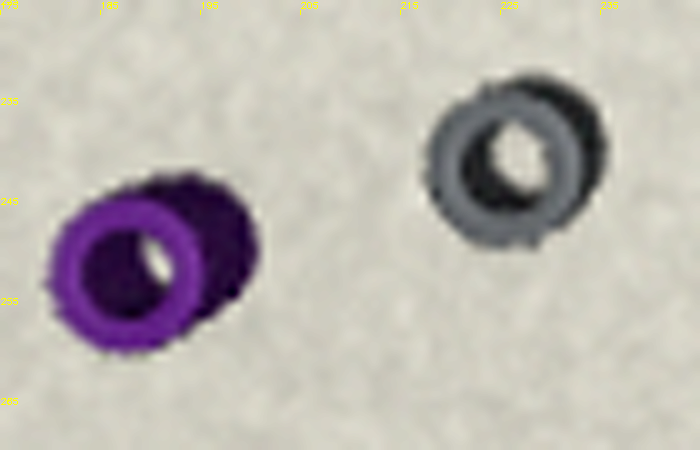

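View pics/s_feed.png

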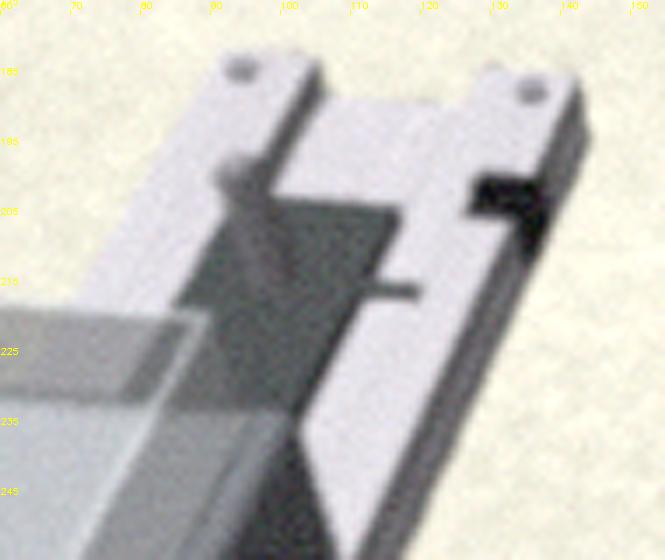

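View pics/s_sl.png

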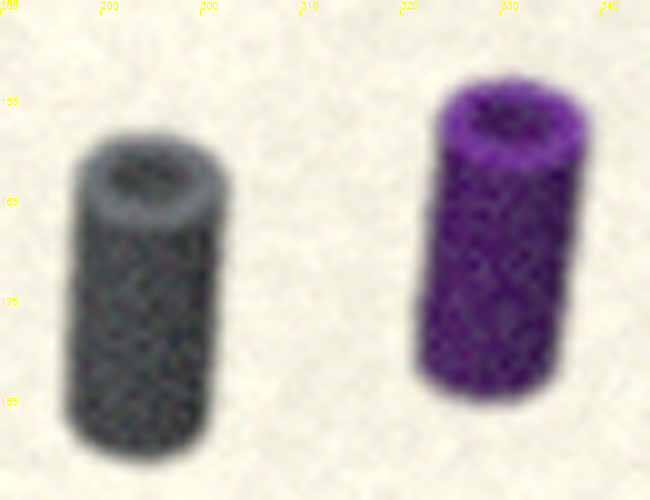

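```bash
python3 - <<'E'
from h import *
t=cv2.imread("pics/top0.png")[:,:,::-1]; s=cv2.imread("pics/scene0.png")[:,:,::-1]
crop(t,368,185,24,20,30,"t_clip.png",6)
crop(s,120,190,24,20,30,"s_clip.png",6)
sl=tri((294.75,162.5),(225.3,241.3)); print("sleeve top",sl,proj("scene",sl),proj("top",sl), atz("top",(225.3,241.3),.06))
pt=tri((93.6,198.6),(412,175.6)); print("pin",pt,proj("scene",pt),proj("top",pt),atz("top",(412,175.6),.07),atz("scene",(93.6,198.6),.07))
sx=lambda x,y,f,x0,y0:(x0+(x+.5)/f-.5,y0+(y+.5)/f-.5)
T=lambda x,y:sx(x,y,5,365,125); S=lambda x,y:sx(x,y,7,60,175)
for nm,a,b,z in [("ptr",(101,261),(420,292),.03),("screw+",(80,465),(532,91),.026),("screw-",(285,480),(241,70),.026),("gate corner+",(132,343),(401,210),.03),("clipinner",(94,358),(470,194),.03)]:
    print(nm,tri(S(*b),T(*a)),atz("top",T(*a),z),atz("scene",S(*b),z))
for nm,p,z in [("railcorner+ out",(54,490),.026),("railcorner- out",(305,507),.026),("gate-",(246,350),.03),("gateedge+ far",(148,50),.03),("gateedge- far",(258,60),.03)]: print(nm,atz("top",T(*p),z))
E
```

```text
sleeve top [0.44871553 0.14067443 0.05847153] [293.92430822 162.55757329] [224.45243124 241.31635574] [0.44882476 0.1389644  0.06      ]
pin [ 0.56464291 -0.20591892  0.06743592] [ 92.84954052 198.42551296] [411.29205934 175.70261093] [ 0.56453014 -0.20615407  0.07      ] [ 0.56788972 -0.20309526  0.07      ]
ptr [ 0.56736453 -0.16896923  0.02844165] [ 0.56733236 -0.1696148   0.03      ] [ 0.56924984 -0.16702874  0.03      ]
screw+ [ 0.48816453 -0.1582822   0.02685305] [ 0.48824156 -0.15961647  0.026     ] [ 0.4874614  -0.15757313  0.026     ]
screw- [ 0.48109733 -0.23833053  0.02733904] [ 0.4811608  -0.23989737  0.026     ] [ 0.47986482 -0.23809017  0.026     ]
gate corner+ [ 0.53534764 -0.1813209   0.0264622 ] [ 0.53516631 -0.18043047  0.03      ] [ 0.53925532 -0.17921612  0.03      ]
clipinner [ 0.52960249 -0.16528889  0.02715136] [ 0.52954437 -0.16532847  0.03      ] [ 0.53295739 -0.1629595   0.03      ]
railcorner+ out [ 0.47872737 -0.14910632  0.026     ]
railcorner- out [ 0.4705659 -0.2473222  0.026    ]
gate- [ 0.53181726 -0.22507388  0.03      ]
gateedge+ far [ 0.6506448  -0.19193224  0.03      ]
gateedge- far [ 0.64622099 -0.23556301  0.03      ]
```

View pics/t_clip.png

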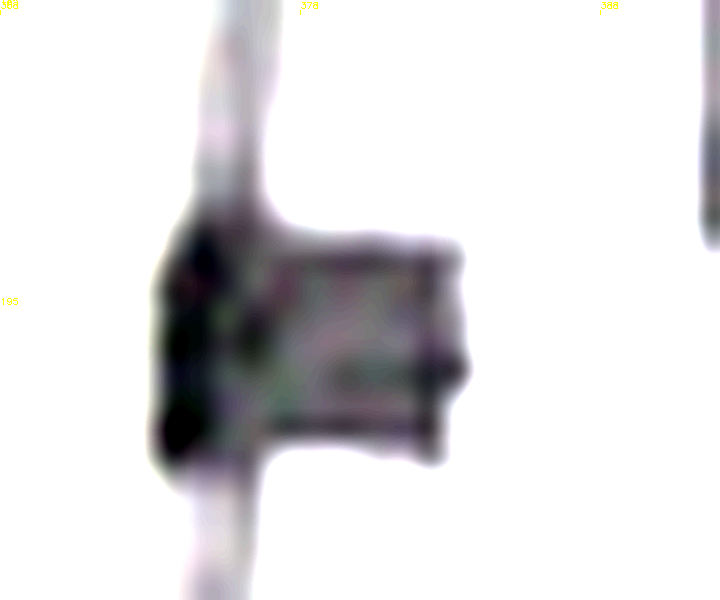

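View pics/s_clip.png

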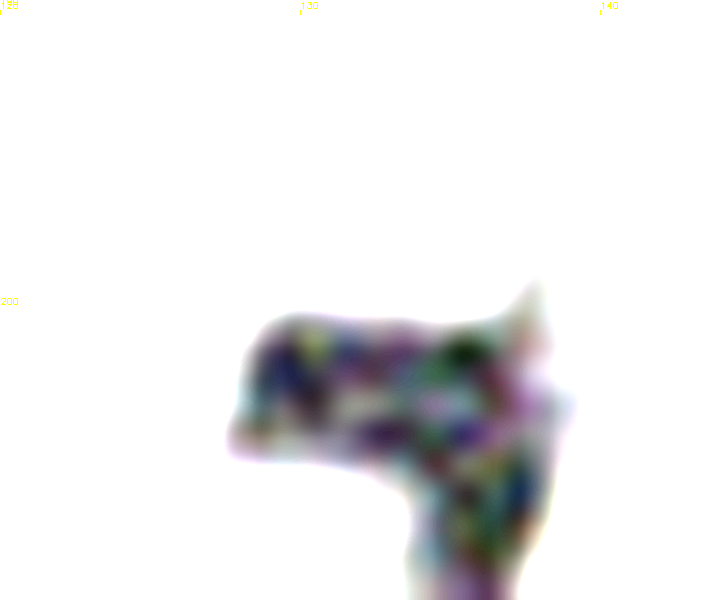

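```bash
cat >> h.py <<'E'
from scipy.spatial.transform import Rotation as Ro
def pose():
    s=env.get_state(); q=s['orientation']; return s,np.array(s['tcp_pos']),Ro.from_quat([q[1],q[2],q[3],q[0]])
def togo(target,yaw=None):
    s,p,R=pose(); x=R.as_matrix()[:,0]; y0=np.arctan2(x[1],x[0])
    print("tcp",p.round(4),"yaw",np.degrees(y0).round(2),"tilt",R.as_matrix()[:,2].round(4),"gap",round(s['finger_gap'],4),"F",np.round(s['wrist_force'],2),"t",s['clock'])
    print("shift in 0.05 units tool axes",(R.inv().apply(np.array(target)-p)/.05).round(3))
    if yaw is not None: print("turn units z",((np.degrees(y0)-yaw)/8).round(3))
E
python3 -m inch '[[0,0,1,0,0,0,0],[0,0,1,0,0,0,0],[0,0,1,0,0,0,0],[0,0,1,0,0,0,0],[0,0,1,0,0,0,0],[0,0,1,0,0,0,0],[0,0,1,0,0,0,0],[0,0,1,0,0,0,0],[0,0,1,0,0,0,0],[0,0,0.93,0,0,0,0],[0,0,0,0,0,0,0]]'
python3 -c "
from h import *
togo([.449,.1395,.15],-5)
print(atz('top',(187.3,251.8),.06))"
```

```text
clock: 1.2
tcp_pos: [0.1537, 0.5538, 0.2308]
orientation: [0.0, 0.999, -0.043, -0.0]
wrist_force: [0.2, 0.5, 0.2]
finger_gap: 0.0854
tcp [0.1537 0.5538 0.2308] yaw -4.97 tilt [-4.e-04 -9.e-04 -1.e+00] gap 0.0854 F [0.17 0.52 0.18] t 1.2
shift in 0.05 units tool axes [6.602 7.741 1.621]
turn units z 0.003
[0.43034591 0.20916029 0.06      ]
```

```bash
python3 -m inch '[[0,0,0,0.55,0.645,0,0],[0,0,0,0.55,0.645,0,0],[0,0,0,0.55,0.645,0,0],[0,0,0,0.55,0.645,0,0],[0,0,0,0.55,0.645,0,0],[0,0,0,0.55,0.645,0,0],[0,0,0,0.55,0.645,0,0],[0,0,0,0.55,0.645,0,0],[0,0,0,0.55,0.645,0,0],[0,0,0,0.55,0.645,0,0],[0,0,0,0.55,0.645,0,0],[0,0,0,0.55,0.645,0.3,0]]'
python3 -m inch '[[0,0,0,0,0,0.6,0],[0,0,0,0,0,0.6,0],[0,0,0,0,0,0,0]]'
python3 - <<'E'
from h import *
togo([.449,.1395,.03],-5)
t=env.read_camera("top");s=env.read_camera("scene")
cv2.imwrite("pics/t1.png",t[:,:,::-1]);crop(s,230,90,130,110,6,"s1.png",2)
E
```

```text
clock: 2.4
tcp_pos: [0.4512, 0.1386, 0.2178]
orientation: [-0.0, 0.999, -0.041, 0.002]
wrist_force: [0.2, 0.2, 0.0]
finger_gap: 0.0854
clock: 2.7
tcp_pos: [0.4462, 0.1391, 0.1526]
orientation: [0.001, 0.999, -0.042, -0.004]
wrist_force: [-0.8, -0.5, 0.0]
finger_gap: 0.0854
tcp [0.4462 0.1391 0.1526] yaw -4.87 tilt [-7.7e-03 -9.0e-04 -1.0e+00] gap 0.0854 F [-0.84 -0.49  0.  ] t 2.7
shift in 0.05 units tool axes [ 0.074 -0.017  2.452]
turn units z 0.017
```

View pics/t1.png

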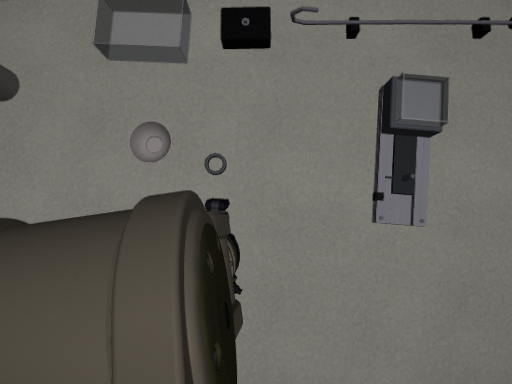

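View pics/s1.png

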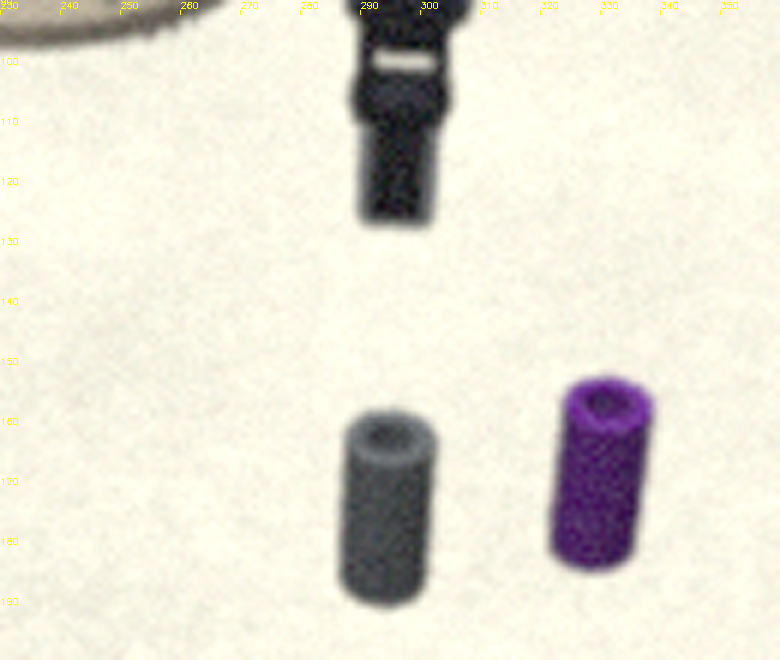

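```bash
python3 - <<'E'
from h import *
s,p,R=pose()
for dx in(.043,.057):
  for dz in (0,-.013): print(dx,dz,proj("scene",p+R.apply([dx,0,dz])))
for z in(.06,.0): print(proj("scene",[.449,.1395,z]))
togo([.449,.1395,.03],-5)
print(s['qvel'])
E
```

```text
0.043 0 [294.82391096 131.9098306 ]
0.043 -0.013 [295.18475425 125.35516541]
0.057 0 [294.41129503 136.66371893]
0.057 -0.013 [294.77172247 130.07723911]
[293.34195289 162.00250799]
[292.02464341 186.16833563]
tcp [0.4487 0.14   0.1564] yaw -4.85 tilt [-1.5e-03 -1.0e-04 -1.0e+00] gap 0.0856 F [-0.54  0.66  0.78] t 2.8
shift in 0.05 units tool axes [0.011 0.009 2.528]
turn units z 0.018
[ 0.00740129 -0.02078819  0.041032    0.00236781 -0.00174277  0.00916964]
```

```bash
python3 -m inch '[[0,0,0.02,0,0,0.5,0],[0,0,0,0,0,0.6,0],[0,0,0,0,0,0.6,0],[0,0,0,0,0,0.5,0],[0,0,0,0,0,0.35,0],[0,0,0,0,0,0.08,0],[0,0,0,0,0,0,0],[0,0,0,0,0,0,0]]'
python3 - <<'E'
from h import *
togo([.449,.1405,.024],-5)
s=env.read_camera("scene");crop(s,230,110,130,100,6,"s2.png",2)
E
```

```text
clock: 3.6
tcp_pos: [0.4507, 0.1404, 0.0264]
orientation: [-0.0, 0.999, -0.044, 0.001]
wrist_force: [0.4, 0.6, -0.4]
finger_gap: 0.0854
tcp [0.4507 0.1404 0.0264] yaw -5.07 tilt [ 2.8e-03  4.0e-04 -1.0e+00] gap 0.0854 F [ 0.43  0.64 -0.42] t 3.6
shift in 0.05 units tool axes [-0.033  0.002  0.049]
turn units z -0.008
```

View pics/s2.png

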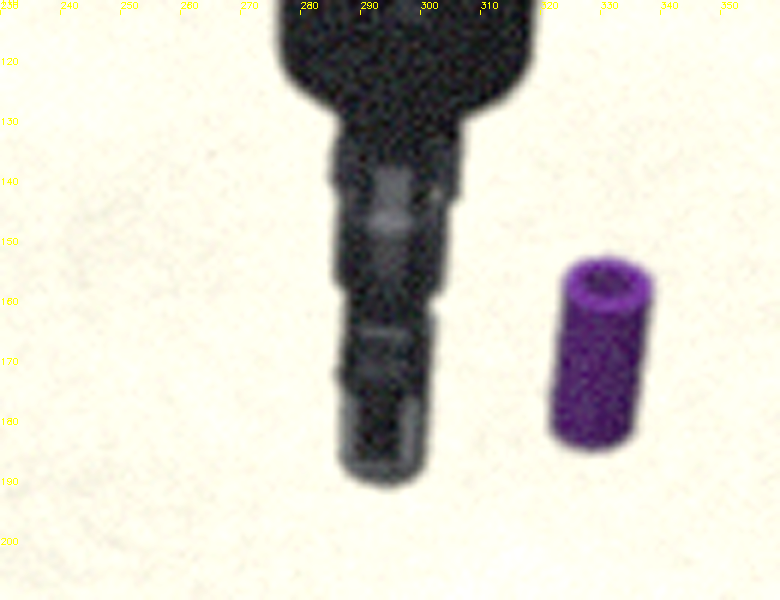

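```bash
python3 -m inch '[[0,0,0,0,0,0,0.5],[0,0,0,0,0,0,0.6],[0,0,0,0,0,0,0.8],[0,0,0,0,0,0,0.8],[0,0,0,0,0,0,0.8],[0,0,0,0,0,0,0.8],[0,0,0,0,0,0,0.8],[0,0,0,0,0,0,0.8]]' 50
python3 - <<'E'
from h import *
togo([.449,.1405,.024],-5)
E
```

```text
clock: 4.45
tcp_pos: [0.4494, 0.14, 0.0252]
orientation: [-0.0, 0.999, -0.045, 0.0]
wrist_force: [-1.1, 0.1, 6.0]
finger_gap: 0.0287
tcp [0.4494 0.14   0.0252] yaw -5.12 tilt [ 5.e-04  1.e-04 -1.e+00] gap 0.0287 F [-1.12  0.14  5.96] t 4.45
shift in 0.05 units tool axes [-0.008 -0.009  0.023]
turn units z -0.015
```

```bash
python3 -m inch '[[0,0,0,0,0,-0.2,0.8],[0,0,0,0,0,-0.5,0.8],[0,0,0,0,0,-0.5,0.8],[0,0,0,0,0,-0.6,0.8],[0,0,0,0,0,-0.5,0.8],[0,0,0,0,0,-0.1,0.8],[0,0,0,0,0,0,0.8],[0,0,0,0,0,0,0.8]]'
python3 - <<'E'
from h import *
togo([.5645,-.2062,.145],-5)
s=env.read_camera("scene");crop(s,230,80,130,100,6,"s3.png",2)
E
```

```text
clock: 5.25
tcp_pos: [0.4484, 0.1399, 0.1438]
orientation: [0.0, 0.999, -0.045, -0.001]
wrist_force: [-1.0, 0.0, -0.4]
finger_gap: 0.0285
tcp [0.4484 0.1399 0.1438] yaw -5.12 tilt [-1.5e-03 -1.0e-04 -1.0e+00] gap 0.0285 F [-1.01  0.05 -0.42] t 5.25
shift in 0.05 units tool axes [ 2.929  6.688 -0.026]
turn units z -0.015
```

View pics/s3.png

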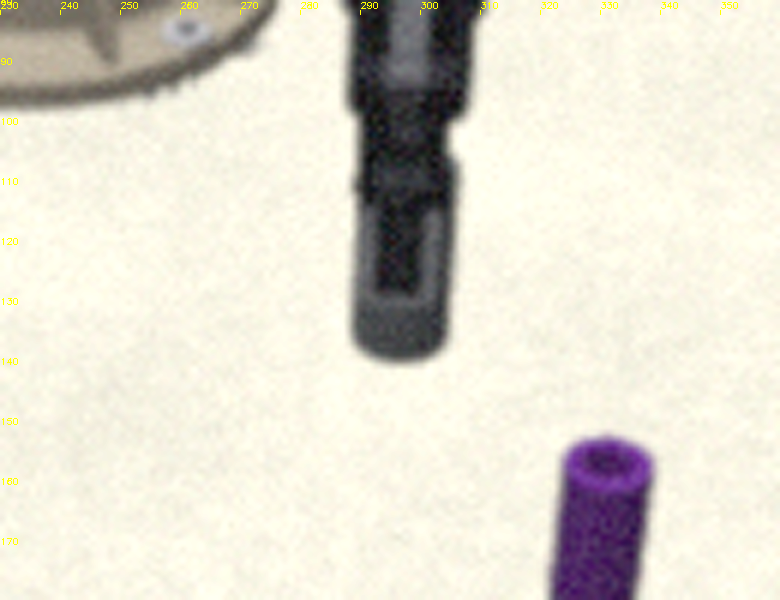

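```bash
python3 -c "
from h import *
print(proj('scene',[.4484,.1399,.1195]),proj('scene',[.4484,.1409,.1195]))"
python3 -m inch '[[0,0,0,0.15,0.34,0,0.8],[0,0,0,0.26,0.59,0,0.8],[0,0,0,0.26,0.59,0,0.8],[0,0,0,0.26,0.59,0,0.8],[0,0,0,0.26,0.59,0,0.8],[0,0,0,0.26,0.59,0,0.8],[0,0,0,0.26,0.59,0,0.8],[0,0,0,0.26,0.59,0,0.8],[0,0,0,0.26,0.59,0,0.8],[0,0,0,0.26,0.59,0,0.8],[0,0,0,0.26,0.59,0,0.8],[0,0,0,0.16,0.36,0,0.8]]'
python3 -m inch '[[0,0,0,0,0,0,0.8],[0,0,0,0,0,0,0.8],[0,0,0,0,0,0,0.8]]'
python3 - <<'E'
from h import *
togo([.5645,-.2062,.115],-5)
t=env.read_camera("top");s=env.read_camera("scene");crop(s,40,110,120,110,6,"s4.png",2)
cv2.imwrite("pics/t4.png",t[:,:,::-1])
E
```

```text
[294.99314115 135.55059467] [295.54914441 135.55336756]
clock: 6.5
tcp_pos: [0.5644, -0.2036, 0.1427]
orientation: [-0.0, 0.999, -0.045, -0.001]
wrist_force: [-0.6, -0.4, 0.1]
finger_gap: 0.0286
clock: 6.8
tcp_pos: [0.5638, -0.2005, 0.1438]
orientation: [-0.001, 0.999, -0.044, -0.001]
wrist_force: [0.3, -0.0, 0.3]
finger_gap: 0.0285
tcp [ 0.5638 -0.2005  0.1438] yaw -5.08 tilt [-0.0019  0.0014 -1.    ] gap 0.0285 F [ 0.26 -0.02  0.28] t 6.8
shift in 0.05 units tool axes [0.025 0.114 0.577]
turn units z -0.01
```

View pics/s4.png

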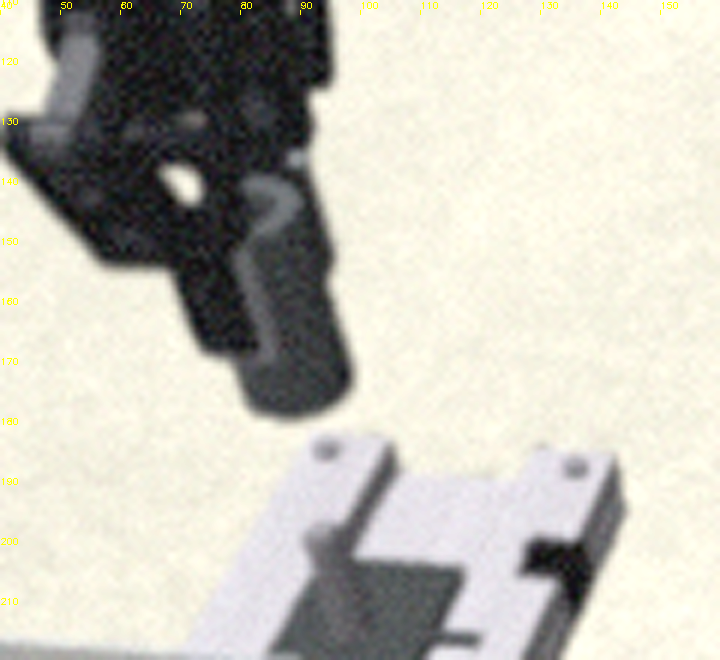

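View pics/t4.png

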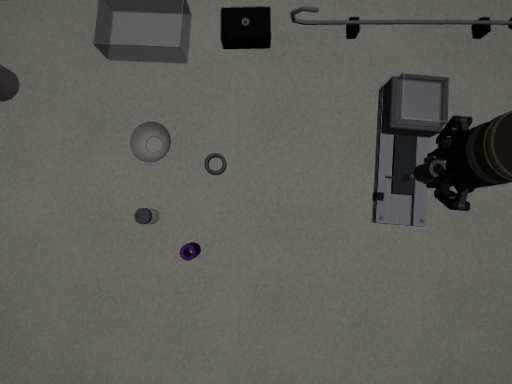

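```bash
python3 - <<'E'
from h import *
t=cv2.imread("pics/t4.png")[:,:,::-1]
crop(t,395,150,60,50,12,"t4c.png",3)
s,p,R=pose()
for z in (.145,.119,.179): 
  q=p.copy(); q[2]=z; print(z,proj("scene",q),proj("top",q))
E
```

```text
0.145 [ 84.42946853 162.0816071 ] [427.67071836 170.49487369]
0.119 [ 88.55417051 174.77258424] [420.66569825 172.48248752]
0.179 [ 78.71195329 144.54597355] [437.79248913 167.62077393]
```

View pics/t4c.png

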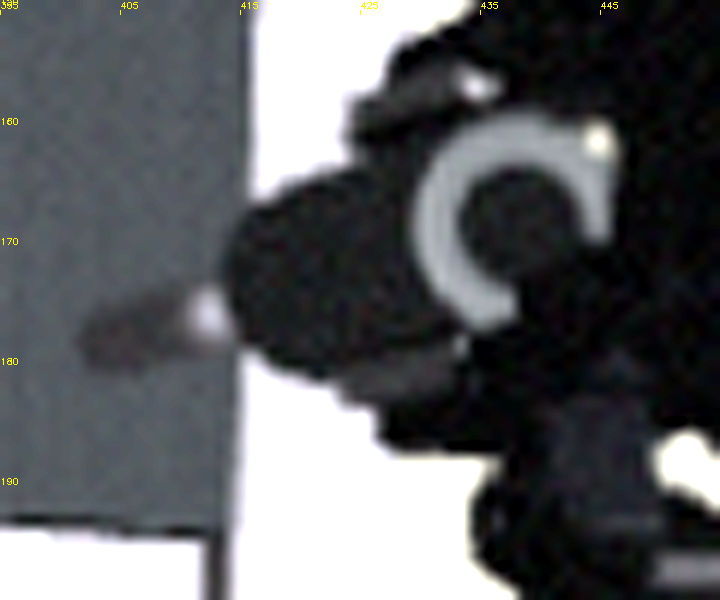

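```bash
python3 - <<'E'
from h import *
s,p,R=pose()
print(p)
h=atz("top",(438.04,167.96),.179); pin=atz("top",(412,175.5),.07)
print("top: hole",h,"pin",pin,"diff",pin-h,"target",p+pin-h)
b=atz("scene",(89.3,173.9),.119); q=atz("scene",(93.6,198.6),.07)
print("scene",b,q,p+q-b)
E
```

```text
[ 0.56420957 -0.20040211  0.14447842]
top: hole [ 0.56367829 -0.20076156  0.179     ] pin [ 0.56471518 -0.20616299  0.07      ] diff [ 0.00103689 -0.00540143 -0.109     ] target [ 0.56524646 -0.20580354  0.03547842]
scene [ 0.56194644 -0.19984708  0.119     ] [ 0.56788972 -0.20309526  0.07      ] [ 0.57015285 -0.20365029  0.09547842]
```

```bash
python3 -m inch '[[0,0,0,0.035,0.10,0,0.8],[0,0,0,0,0,0.2,0.8],[0,0,0,0,0,0.3,0.8],[0,0,0,0,0,0.2,0.8],[0,0,0,0,0,0.08,0.8],[0,0,0,0,0,0,0.8],[0,0,0,0,0,0,0.8],[0,0,0,0,0,0,0.8]]'
python3 - <<'E'
from h import *
togo([.5655,-.2055,.103],-5)
s,p,R=pose()
t=env.read_camera("top");s=env.read_camera("scene");crop(s,60,150,70,60,11,"s5.png",2.5)
crop(t,395,150,60,50,12,"t5.png",3)
for z in (-.025,.035): 
  q=p.copy(); q[2]+=z; print(z,proj("scene",q),proj("top",q))
E
```

```text
clock: 7.7
tcp_pos: [0.5664, -0.207, 0.1064]
orientation: [0.0, 0.999, -0.045, 0.001]
wrist_force: [-0.9, -0.1, -0.4]
finger_gap: 0.0287
tcp [ 0.5664 -0.207   0.1064] yaw -5.12 tilt [ 1.e-03 -4.e-04 -1.e+00] gap 0.0287 F [-0.93 -0.09 -0.42] t 7.7
shift in 0.05 units tool axes [-0.021 -0.028  0.068]
turn units z -0.014
-0.025 [ 89.86976637 192.9451168 ] [415.04090841 173.83089039]
0.035 [ 80.45184812 164.67801407] [430.54136971 169.40866526]
```

View pics/s5.png

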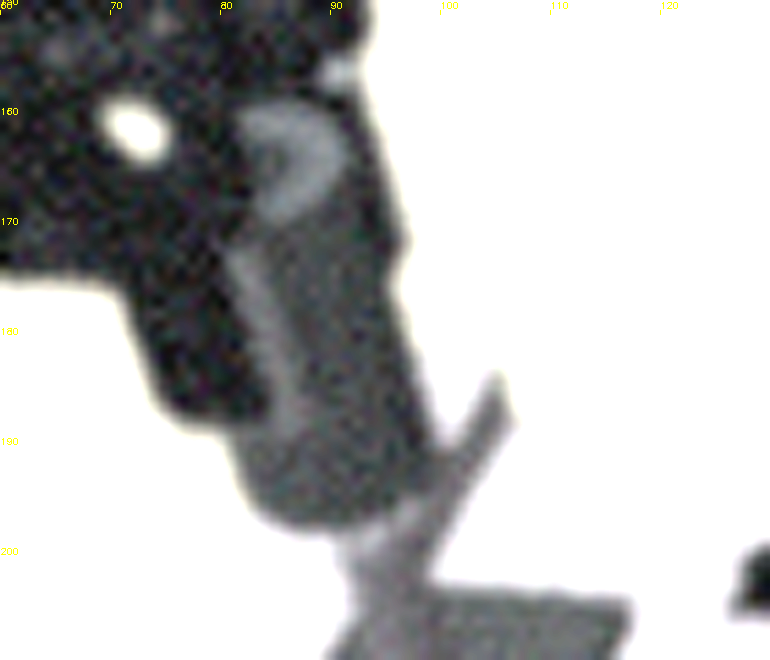

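View pics/t5.png

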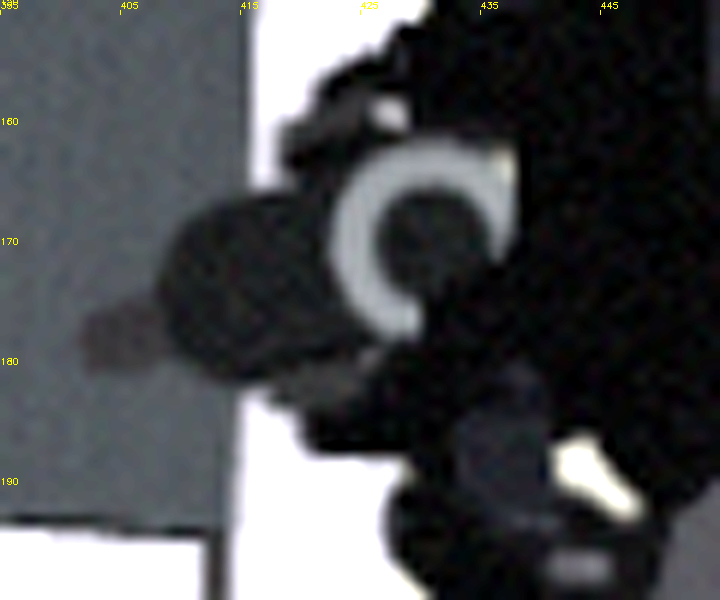

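```bash
python3 - <<'E'
from h import *
h=atz("top",(430.9,169.6),.140); print("hole by top",h)
print("pin by top",atz("top",(412,175.6),.07),"foot",atz("top",(404.6,177.6),.03))
a,b=(.5654,-.2060),(.5647,-.2062)
for a in [(.5647,-.2062),(.567,-.2062)]:
  for z in(.07,.03): print(a,z,proj("top",[*a,z]),proj("scene",[*a,z]))
import sys
t=cv2.imread("pics/top0.png")[:,:,::-1]; crop(t,398,166,24,20,30,"t_pin.png",3)
s=cv2.imread("pics/scene0.png")[:,:,::-1]; crop(s,82,192,28,28,20,"s_pin.png",2.5)
E
```

```text
hole by top [ 0.56625967 -0.20825901  0.14      ]
pin by top [ 0.56453014 -0.20615407  0.07      ] foot [ 0.56526565 -0.20848993  0.03      ]
(0.5647, -0.2062) 0.07 [412.02024386 175.50794933] [ 92.30479811 197.32562972]
(0.5647, -0.2062) 0.03 [403.45218365 177.90337727] [ 97.88714275 214.27620088]
(0.567, -0.2062) 0.07 [411.96067231 174.2661325 ] [ 91.91502386 198.23174596]
(0.567, -0.2062) 0.03 [403.39846034 176.73067032] [ 97.52103727 215.18837108]
```

View pics/t_pin.png

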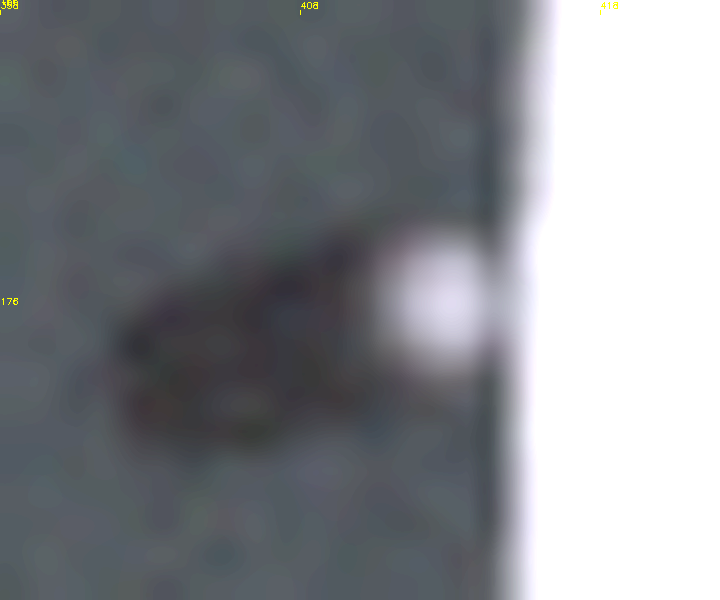

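View pics/s_pin.png

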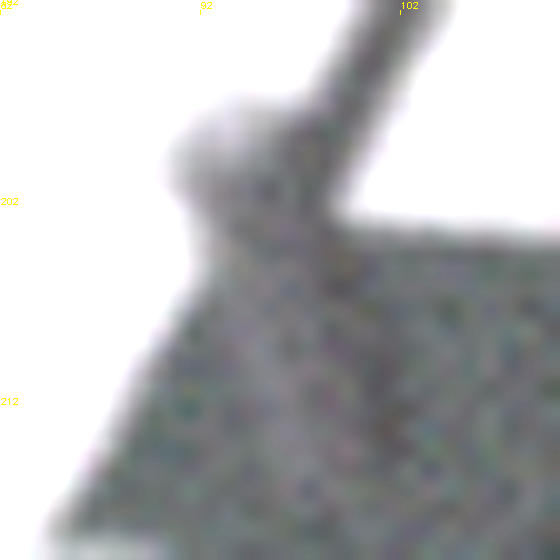

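```bash
python3 - <<'E'
from h import *
for zb in(.078,.0815): print(atz("scene",(93.3,198.2),.07)-atz("scene",(90.2,192.7),zb))
for z in(.137,.141): print(atz("top",(412.1,175.6),.07)-atz("top",(430.9,169.6),z))
for i in range(4): togo([.565,-.206,.1]); env.read_camera("top")
E
```

```text
[ 0.00495806  0.00469828 -0.008     ]
[ 0.00100672  0.00268355 -0.0115    ]
[-0.00211618  0.00336697 -0.067     ]
[-0.00160376  0.00143586 -0.071     ]
tcp [ 0.5664 -0.2069  0.1064] yaw -5.11 tilt [ 1.e-03 -4.e-04 -1.e+00] gap 0.0282 F [-0.06  0.05 -0.24] t 7.8
shift in 0.05 units tool axes [-0.029 -0.016  0.127]
tcp [ 0.5663 -0.2069  0.1063] yaw -5.12 tilt [ 9.e-04 -4.e-04 -1.e+00] gap 0.0284 F [ 1.01 -0.35  0.57] t 7.85
shift in 0.05 units tool axes [-0.028 -0.017  0.126]
tcp [ 0.5662 -0.2069  0.1062] yaw -5.12 tilt [ 7.e-04 -2.e-04 -1.e+00] gap 0.0289 F [-0.51  0.32 -0.33] t 7.9
shift in 0.05 units tool axes [-0.026 -0.016  0.124]
tcp [ 0.5662 -0.2069  0.1061] yaw -5.12 tilt [ 6.e-04 -2.e-04 -1.e+00] gap 0.029 F [0.8  0.15 0.22] t 7.95
shift in 0.05 units tool axes [-0.025 -0.015  0.122]
```

```bash
python3 -m inch '[[0,0,0,-0.024,-0.046,0.1,0.8],[0,0,0,0,0,0,0.8],[0,0,0,0,0,0,0.8],[0,0,0,0,0,0,0.8],[0,0,0,0,0,0,0.8]]'
python3 - <<'E'
from h import *
t=env.read_camera("top");s=env.read_camera("scene");crop(s,70,155,56,56,12,"s6.png",2.5)
crop(t,395,150,60,50,12,"t6.png",3)
togo([.565,-.2045,.1])
s,p,R=pose()
for z in (-.025,.035): 
  q=p.copy(); q[2]+=z; print(z,proj("scene",q),proj("top",q))
E
```

```text
clock: 8.5
tcp_pos: [0.565, -0.2044, 0.1008]
orientation: [-0.0, 0.999, -0.045, 0.0]
wrist_force: [-0.3, 0.4, -0.6]
finger_gap: 0.0285
tcp [ 0.5651 -0.2044  0.1009] yaw -5.12 tilt [ 2.e-04 -0.e+00 -1.e+00] gap 0.0285 F [-0.69 -0.46  0.49] t 8.6
shift in 0.05 units tool axes [-0.001  0.002  0.017]
-0.025 [ 92.44290239 194.89738708] [412.39190432 174.94687027]
0.035 [ 83.22932362 166.91573865] [427.50037798 170.6732285 ]
```

View pics/s6.png

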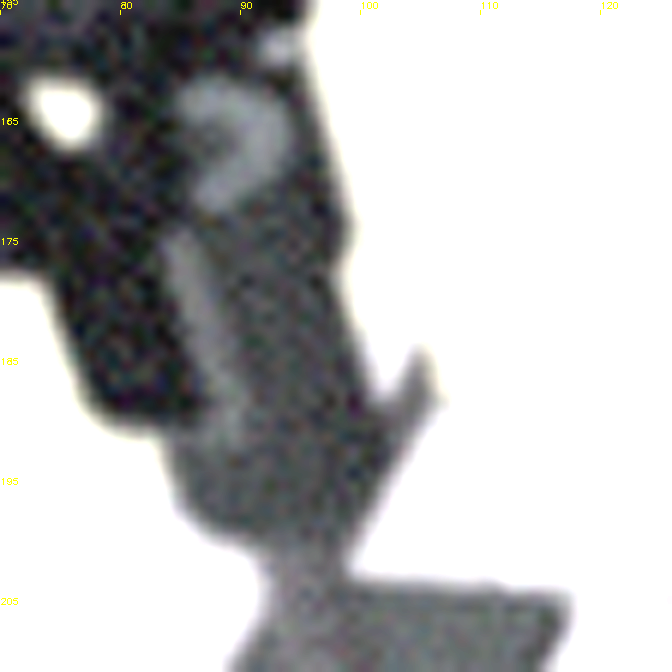

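View pics/t6.png

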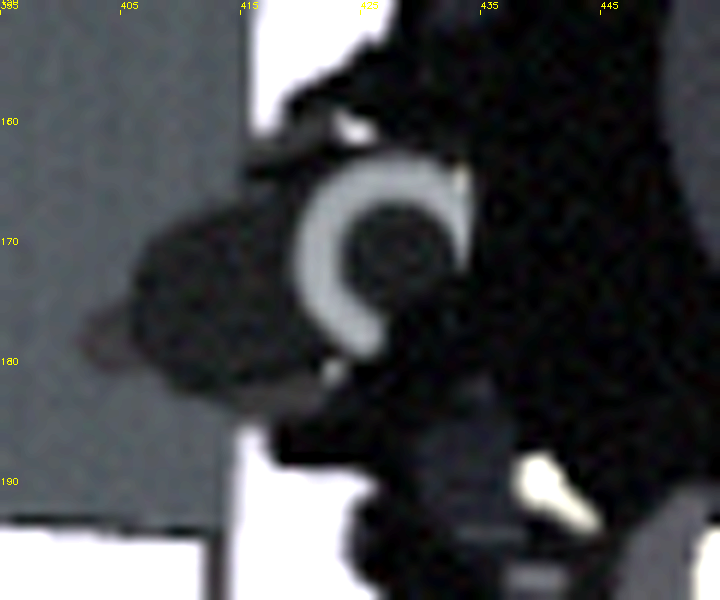

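```bash
python3 -m inch '[[0,0,0,0,0,0.06,0.8],[0,0,0,0,0,0.06,0.8],[0,0,0,0,0,0.06,0.8],[0,0,0,0,0,0.06,0.8],[0,0,0,0,0,0,0.8],[0,0,0,0,0,0,0.8]]'
python3 - <<'E'
from h import *
togo([.565,-.2045,.055])
E
```

```text
clock: 9.2
tcp_pos: [0.5649, -0.2043, 0.0886]
orientation: [-0.0, 0.999, -0.045, -0.0]
wrist_force: [0.0, 0.3, -0.2]
finger_gap: 0.0289
tcp [ 0.5649 -0.2043  0.0886] yaw -5.12 tilt [-2.e-04  2.e-04 -1.e+00] gap 0.0289 F [ 0.03  0.34 -0.21] t 9.2
shift in 0.05 units tool axes [0.003 0.003 0.672]
```

```bash
python3 -m inch '[[0,0,0,0,0,0.06,0.8],[0,0,0,0,0,0.06,0.8],[0,0,0,0,0,0.06,0.8],[0,0,0,0,0,0.06,0.8],[0,0,0,0,0,0,0.8],[0,0,0,0,0,0,0.8]]'
python3 - <<'E'
from h import *
togo([.565,-.2045,.055])
t=env.read_camera("top");s=env.read_camera("scene");crop(s,70,155,56,56,12,"s7.png",2.5)
crop(t,385,150,60,50,12,"t7.png",3)
E
```

```text
clock: 9.8
tcp_pos: [0.5649, -0.2043, 0.0766]
orientation: [-0.0, 0.999, -0.045, -0.0]
wrist_force: [0.2, 0.1, -0.9]
finger_gap: 0.0289
tcp [ 0.5649 -0.2043  0.0766] yaw -5.12 tilt [-2.e-04  2.e-04 -1.e+00] gap 0.0289 F [ 0.19  0.1  -0.89] t 9.8
shift in 0.05 units tool axes [0.002 0.003 0.433]
```

View pics/s7.png

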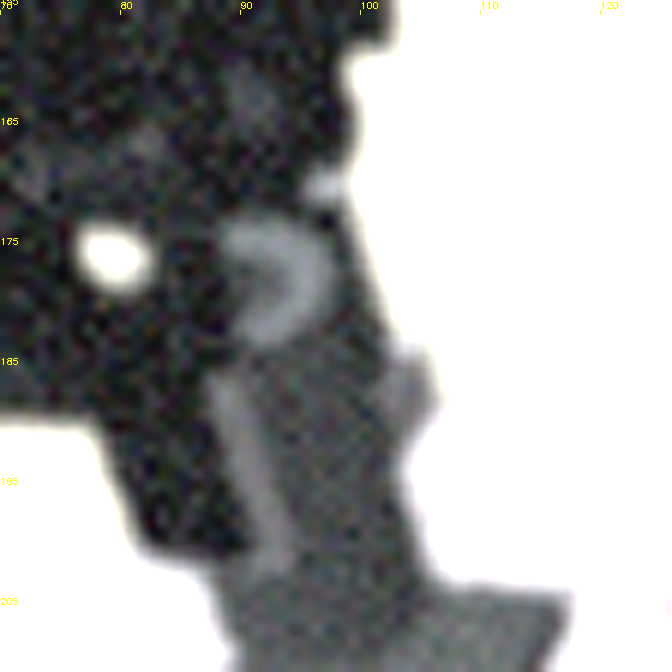

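View pics/t7.png

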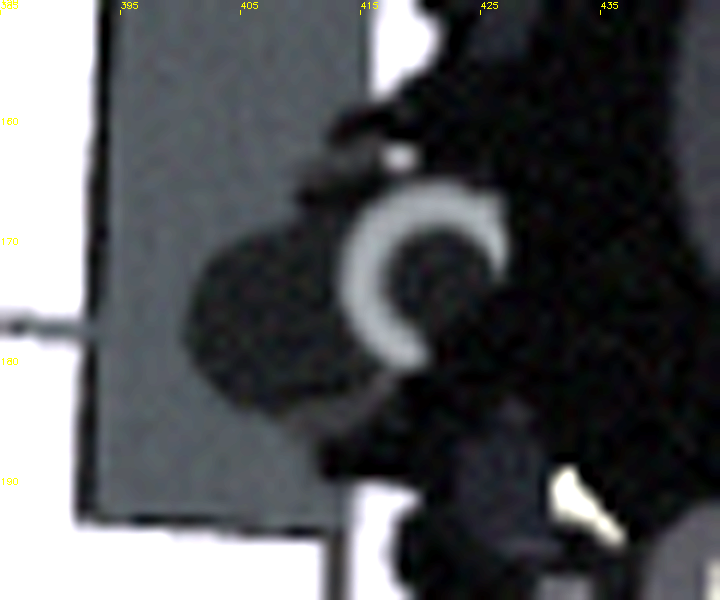

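```bash
python3 -m inch '[[0,0,0,0,0,0.07,0.8],[0,0,0,0,0,0.07,0.8],[0,0,0,0,0,0.07,0.8],[0,0,0,0,0,0.07,0.8],[0,0,0,0,0,0.06,0.8],[0,0,0,0,0,0,0.8],[0,0,0,0,0,0,0.8]]'
python3 - <<'E'
from h import *
togo([.565,-.2045,.055])
E
python3 -m inch '[[0,0,0,0,0,0.02,0.8],[0,0,0,0,0,0.02,0.8],[0,0,0,0,0,0,0.8],[0,0,0,0,0,0,0.8]]'
```

```text
clock: 10.6
tcp_pos: [0.5649, -0.2043, 0.0596]
orientation: [-0.0, 0.999, -0.045, -0.0]
wrist_force: [-0.4, 0.9, -0.7]
finger_gap: 0.0284
tcp [ 0.5649 -0.2043  0.0596] yaw -5.12 tilt [-3.e-04  3.e-04 -1.e+00] gap 0.0284 F [-0.42  0.89 -0.71] t 10.6
shift in 0.05 units tool axes [0.003 0.003 0.093]
clock: 11.0
tcp_pos: [0.565, -0.2044, 0.0578]
orientation: [-0.0, 0.999, -0.045, 0.0]
wrist_force: [0.2, 0.4, -0.6]
finger_gap: 0.0284
```

```bash
python3 -m inch '[[0,0,0,0,0,0.02,0.8],[0,0,0,0,0,0.02,0.8],[0,0,0,0,0,0,0.8],[0,0,0,0,0,0,0.8]]'; python3 -m inch '[[0,0,0,0,0,0.02,0.8],[0,0,0,0,0,0.02,0.8],[0,0,0,0,0,0,0.8],[0,0,0,0,0,0,0.8]]'
```

```text
clock: 11.4
tcp_pos: [0.565, -0.2043, 0.0557]
orientation: [-0.0, 0.999, -0.045, -0.0]
wrist_force: [-0.1, -0.5, -1.0]
finger_gap: 0.0287
clock: 11.8
tcp_pos: [0.5652, -0.2045, 0.0551]
orientation: [0.0, 0.999, -0.045, 0.0]
wrist_force: [-2.0, 2.1, 7.2]
finger_gap: 0.0286
```

```bash
python3 -m inch '[[0,0,0,0,0,0.015,0.8],[0,0,0,0,0,0,0.8],[0,0,0,0,0,0,0.8],[0,0,0,0,0,0,0.8]]'
python3 - <<'E'
from h import *
t=env.read_camera("top");s=env.read_camera("scene");crop(s,70,165,80,60,9,"s8.png",2.5)
crop(t,366,160,60,50,12,"t8.png",3)
togo([.565,-.2045,.055])
E
```

```text
clock: 12.2
tcp_pos: [0.5652, -0.2045, 0.0551]
orientation: [0.0, 0.999, -0.045, 0.001]
wrist_force: [-4.3, 2.2, 12.2]
finger_gap: 0.0288
tcp [ 0.5652 -0.2045  0.0551] yaw -5.11 tilt [ 1.3e-03 -9.0e-04 -1.0e+00] gap 0.0286 F [-2.49  2.44 12.4 ] t 12.3
shift in 0.05 units tool axes [-0.004  0.     0.002]
```

View pics/s8.png

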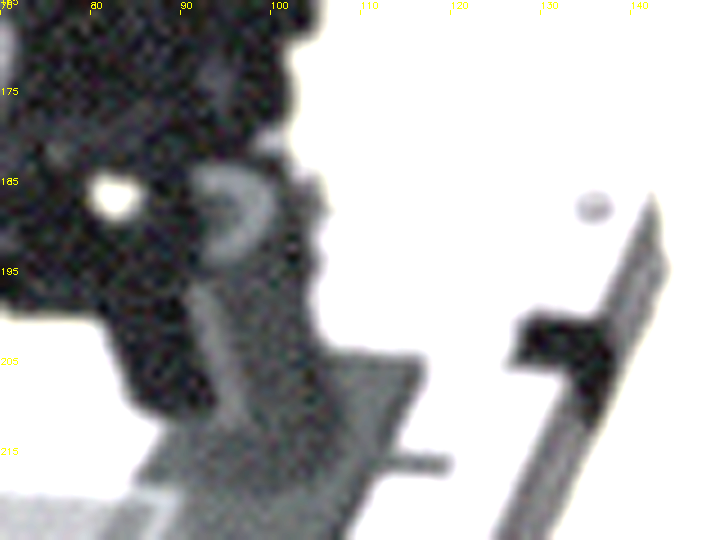

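View pics/t8.png

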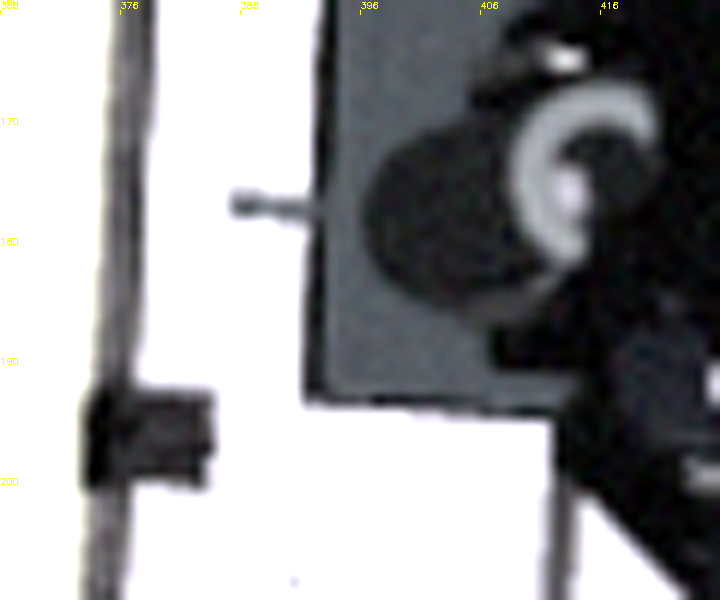

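```bash
python3 - <<'E'
from h import *
x=np.array([np.cos(np.radians(-5.1)),np.sin(np.radians(-5.1)),0])
p=atz("top",(385.1,176.5),.03)
for v in(196.2,196.9): m=atz("top",(383.3,v),.032); print(p,m,(m-p)@x)
ims=[env.read_camera("top").astype(float) for i in range(8)]
a=np.mean(ims,0); np.save("avg.npy",a)
crop(a,368,185,24,20,30,"t_clip2.png",6)
g=a.mean(2); print(g[190:203,374:388].round(0).astype(int))
ims=[env.read_camera("scene").astype(float) for i in range(8)]
b=np.mean(ims,0); crop(b,120,190,24,24,28,"s_clip2.png",5)
E
```

```text
[ 0.5679123  -0.17022825  0.03      ] [ 0.52943652 -0.16444338  0.032     ] -0.0388376925946672
[ 0.5679123  -0.17022825  0.03      ] [ 0.52808156 -0.1643895   0.032     ] -0.04019207612376208
[[38 31 30 73 94 98 97 97 96 97 95 96 98 99]
 [35 24 25 66 92 98 97 97 96 97 95 96 98 99]
 [14 13 18 34 48 52 51 56 58 67 91 97 98 99]
 [ 3  8 15 17 17 17 16 21 23 39 88 97 98 99]
 [ 2  8 12 13 16 16 17 16 17 47 89 96 98 99]
 [ 2  8  7 12 19 19 19 16 18 39 88 97 98 98]
 [ 2  9  5 14 20 20 22 17 16 33 88 97 98 98]
 [ 2 12 15 17 18 14 14 12 10 25 87 96 98 98]
 [ 2 12 17 17 17 15 16 15 15 62 91 97 98 98]
 [ 1 13 16 17 16 16 17 17 17 69 92 97 98 98]
 [15 19 22 62 70 69 54 50 35 69 92 97 98 97]
 [37 32 31 84 94 93 90 90 88 91 95 97 98 97]
 [42 36 34 85 97 97 96 95 96 96 96 97 98 98]]
```

View pics/t_clip2.png

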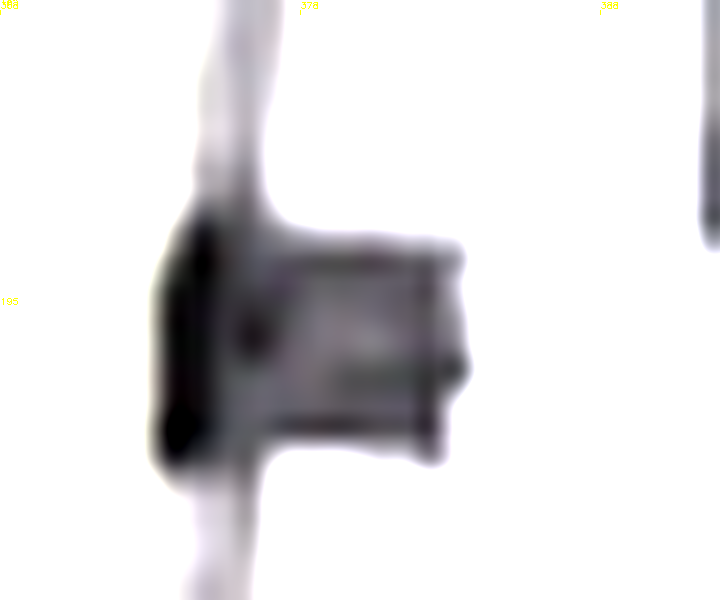

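View pics/s_clip2.png

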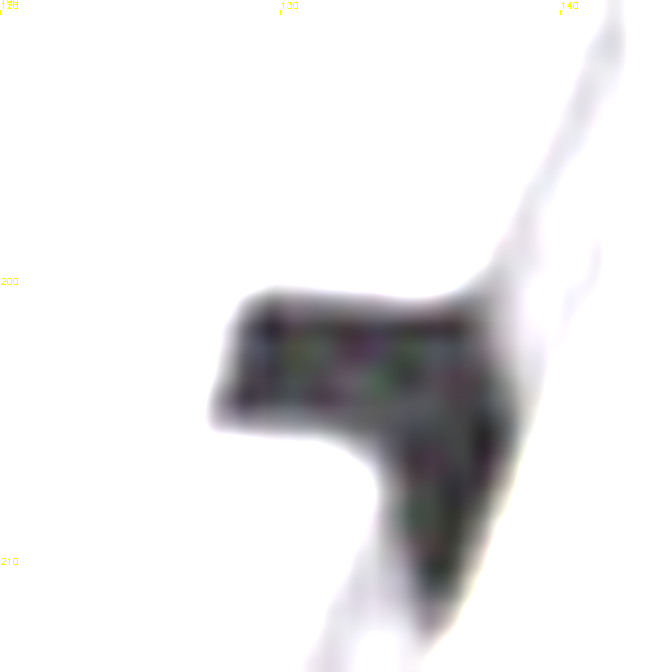

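```bash
python3 -m inch '[[0,0,0,-0.04,0,0,0.8],[0,0,0,-0.08,0,0,0.8],[0,0,0,-0.1,0,0,0.8],[0,0,0,-0.1,0,0,0.8],[0,0,0,-0.1,0,0,0.8],[0,0,0,-0.1,0,0,0.8],[0,0,0,-0.08,0,0,0.8],[0,0,0,-0.04,0,0,0.8],[0,0,0,0,0,0,0.8],[0,0,0,0,0,0,0.8],[0,0,0,0,0,0,0.8]]' 60
python3 - <<'E'
from h import *
t=env.read_camera("top");s=env.read_camera("scene");crop(s,70,150,80,60,9,"s9.png",2.5)
crop(t,366,160,60,50,12,"t9.png",3)
togo([.565,-.2045,.055],-5.11)
E
```

```text
clock: 14.2
tcp_pos: [0.5371, -0.2028, 0.0553]
orientation: [0.001, 0.999, -0.044, 0.004]
wrist_force: [5.5, 0.7, 4.7]
finger_gap: 0.0285
tcp [ 0.5371 -0.2027  0.0553] yaw -5.09 tilt [ 0.0083 -0.0022 -1.    ] gap 0.0282 F [ 5.29 -0.47  3.84] t 14.3
shift in 0.05 units tool axes [ 0.558 -0.014  0.01 ]
turn units z 0.003
```

View pics/s9.png

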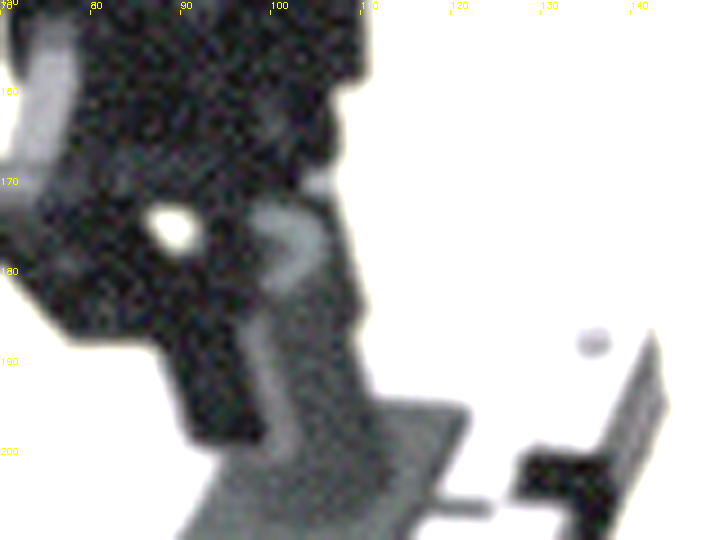

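View pics/t9.png

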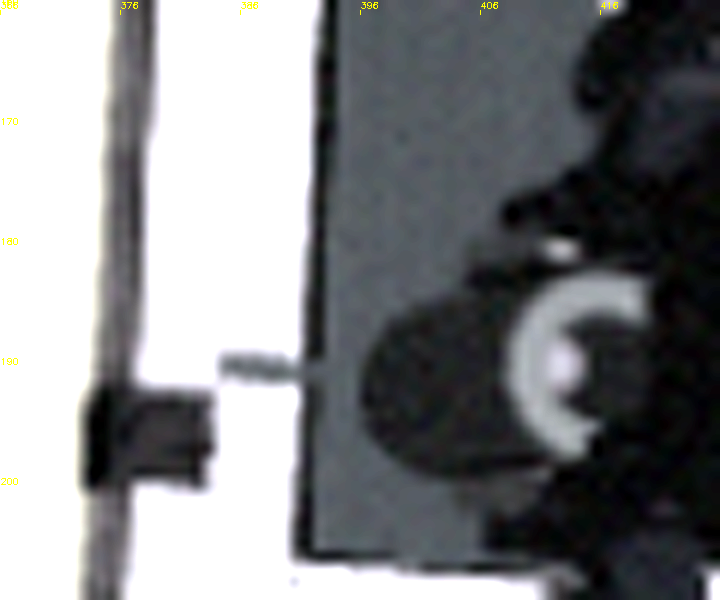

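```bash
python3 - <<'E'
from h import *
x=np.array([np.cos(np.radians(-5.1)),np.sin(np.radians(-5.1)),0])
g=np.mean([env.read_camera("top").astype(float).mean(2) for i in range(4)],0)
# pointer dark columns
for c in (386,387,388): 
    col=98-g[182:197,c]; print(c,col.round(0).astype(int),(col*np.arange(182,197)).sum()/col.sum())
p=atz("top",(384.5,190.05),.03)
for v in(195.6,196.0,196.4): m=atz("top",(383.3,v),.032); print((m-p)@x)
togo([.565,-.2045,.055],-5.11)
E
```

```text
386 [ 0  0  0  0  0  0  0 32 61 45  7  0 -1 -1  0] 190.18123167155431
387 [-1 -1 -2 -2 -1 -2 -1 32 61 47  7 -1 -1  0  0] 190.50749063670412
388 [ 0  0 -1  0  0  0  0 25 55 58 10  0  0  0  0] 190.44381384790006
-0.011137943039885271
-0.011912123361560308
-0.012686171873680515
tcp [ 0.5372 -0.2027  0.0553] yaw -5.09 tilt [ 0.0083 -0.0023 -1.    ] gap 0.0287 F [ 5.53 -0.41  4.03] t 14.5
shift in 0.05 units tool axes [ 0.558 -0.014  0.011]
turn units z 0.003
```

```bash
python3 -m inch '[[0,-0.06,0,-0.04,0,0.02,0.8],[0,0,0,-0.06,0,0,0.8],[0,0,0,-0.06,0,0,0.8],[0,0,0,-0.04,0,0,0.8],[0,0,0,-0.03,0,0,0.8],[0,0,0,0,0,0,0.8],[0,0,0,0,0,0,0.8],[0,0,0,0,0,0,0.8],[0,0,0,0,0,0,0.8]]'
cat > m.py <<'E'
from h import *
import sys
g=np.mean([env.read_camera("top").astype(float) for i in range(4)],0); s=env.read_camera("scene")
k=sys.argv[1]
crop(g,366,180,40,34,18,f"t{k}.png",3); crop(g,395,170,50,44,12,f"tr{k}.png",3); crop(s,85,160,70,55,10,f"s{k}.png",2.5)
g=g.mean(2)
for c in (385,386,387,388): 
    col=98-g[190:205,c]; print(c,col.round(0).astype(int),((col*np.arange(190,205)).sum()/col.sum()).round(2))
print(g[190:203,374:388].round(0).astype(int))
togo([.565,-.2045,.055],-5.11)
E
python3 m.py 10
```

```text
clock: 15.4
tcp_pos: [0.5269, -0.2019, 0.0552]
orientation: [0.001, 0.999, -0.044, 0.001]
wrist_force: [7.6, 0.8, 7.6]
finger_gap: 0.0286
385 [ 1  2  1  1 26 59 57  9  1  1  1  1  1  1  1] 195.42
386 [ 0  0  0 -1 29 59 53  7  0  0 -1  0  0  0 -1] 195.17
387 [-1 -2 -1 -1 14 51 53  7 -1  0  0  0  0  0  0] 195.63
388 [ 0  0  0  0 15 51 67  9  0  1  0  0  0  0 -1] 195.42
[[ 38  30  30  73  94  98  98  98  97  97  96  97  98  99]
 [ 35  25  25  66  93  99  98  98  97  97  96  96  98 100]
 [ 14  13  18  34  48  51  51  57  59  67  91  97  98  99]
 [  1   9  15  17  17  16  17  22  23  39  89  97  99  99]
 [  1   9  12  13  15  17  16  16  18  47  67  72  69  84]
 [  1   9   6  12  18  20  18  16  16  39  36  39  39  47]
 [  1   8   7  15  19  21  21  17  17  34  49  41  45  45]
 [  1  13  16  16  18  14  14  13  10  25  82  89  91  91]
 [  0  13  17  17  17  15  16  15  14  62  92  97  98  99]
 [  1  14  17  16  16  17  16  17  17  69  93  97  98  98]
 [ 15  19  22  63  71  69  54  50  35  70  93  97  99  98]
 [ 38  32  32  84  95  93  91  90  89  92  96  97  98  98]
 [ 42  35  35  86  98  97  97  96  97  96  96  97  98  98]]
tcp [ 0.5269 -0.2019  0.0552] yaw -5.07 tilt [ 0.0026 -0.002  -1.    ] gap 0.0284 F [6.32 0.51 8.38] t 15.65
shift in 0.05 units tool axes [ 0.763 -0.016  0.006]
turn units z 0.005
```

View pics/t10.png

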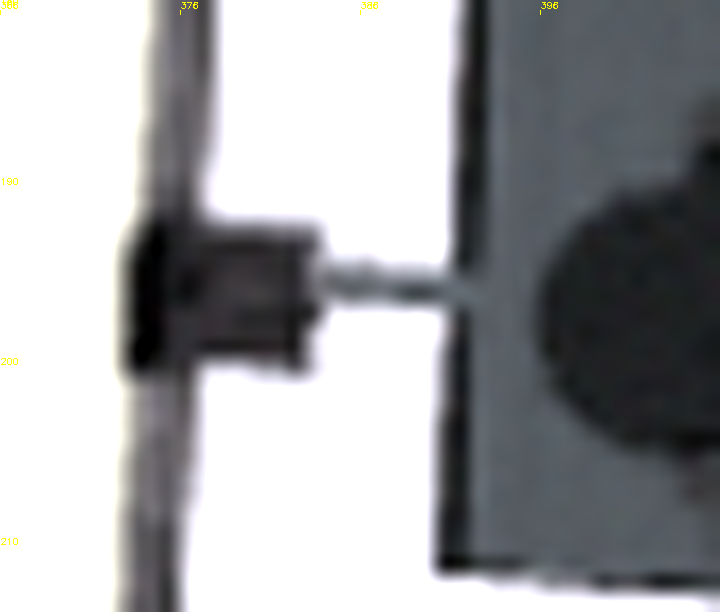

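View pics/s10.png

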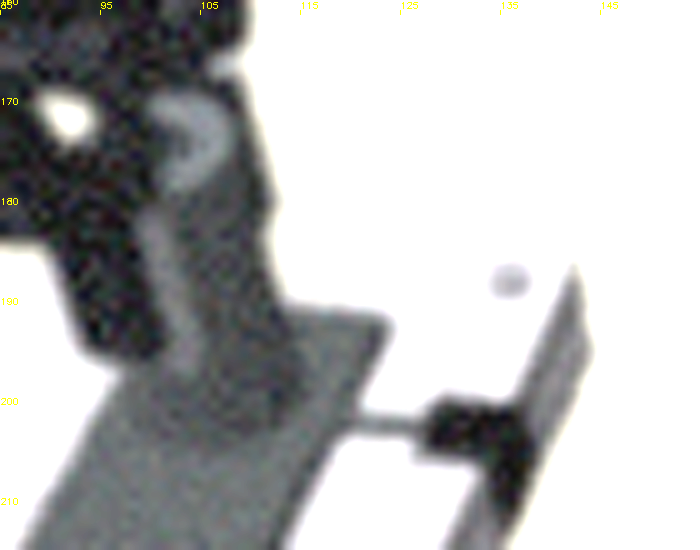

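```bash
python3 -m inch '[[0,0,0,-0.045,0,0,0.8],[0,0,0,0,0,0,0.8],[0,0,0,0,0,0,0.8],[0,0,0,0,0,0,0.8],[0,0,0,0,0,0,0.8],[0,0,0,0,0,0,0.8]]'
python3 m.py 11
```

```text
clock: 16.25
tcp_pos: [0.5247, -0.2017, 0.0552]
orientation: [0.001, 0.999, -0.044, 0.001]
wrist_force: [7.3, 1.1, 7.7]
finger_gap: 0.0286
385 [ 1  1  1  1  1 15 52 54  8  1  1  0  1  2  1] 196.47
386 [-1  0 -1 -1 -1 15 51 52  7  0 -1  0  0 -1  0] 196.41
387 [-1 -2 -2 -1 -1 15 52 67  9  0  0  0  0  0  0] 196.72
388 [-1 -1  0  0  0 17 53 52  7  0  0 -1  0  0  0] 196.35
[[ 38  31  30  73  94  98  98  97  97  97  96  97  99  99]
 [ 35  24  26  67  92  99  98  97  97  97  96  97  98 100]
 [ 14  12  18  34  48  52  51  57  58  67  92  97  99 100]
 [  1   8  17  17  17  17  17  21  23  39  89  97  99  99]
 [  3   9  12  12  16  16  17  17  16  48  89  97  99  99]
 [  2   9   7  11  18  18  18  17  17  40  66  83  83  83]
 [  2   8   7  15  19  20  20  18  16  34  36  46  47  46]
 [  2  13  16  17  18  15  14  12   8  26  37  44  46  31]
 [  4  13  18  18  17  15  15  16  16  62  85  90  91  89]
 [  2  12  17  16  17  17  16  17  16  69  93  97  98  98]
 [ 14  19  22  62  71  70  54  50  35  70  93  97  99  98]
 [ 37  33  32  84  95  94  91  90  90  92  95  98  98  98]
 [ 42  35  34  86  98  97  96  96  96  96  96  97  98  98]]
tcp [ 0.5247 -0.2017  0.0552] yaw -5.07 tilt [ 0.0027 -0.0019 -1.    ] gap 0.0286 F [7.19 0.29 7.56] t 16.5
shift in 0.05 units tool axes [ 0.807 -0.015  0.007]
turn units z 0.005
```

View pics/t11.png

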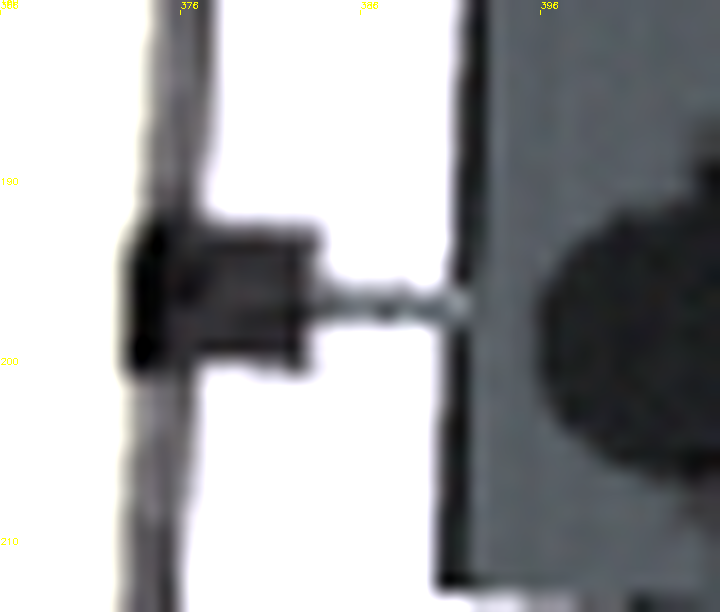

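View pics/tr11.png

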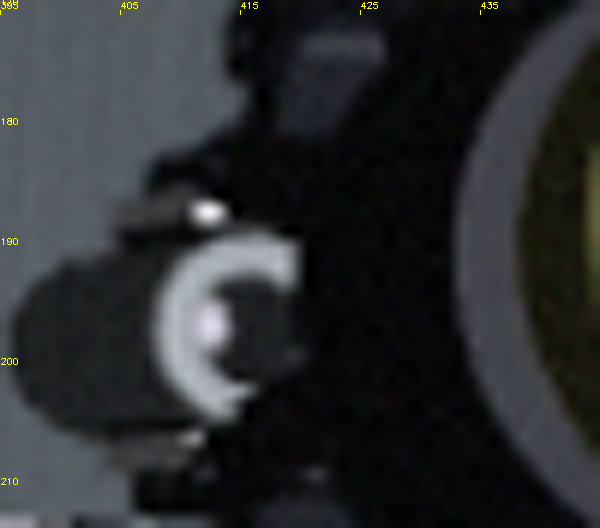

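View pics/s11.png

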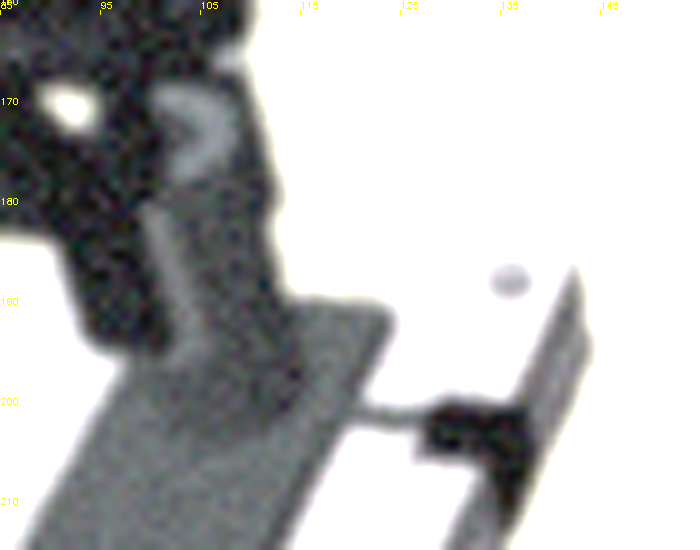

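```bash
python3 -m inch '[[0,0,0,0,0,0,0.8],[0,0,0,0,0,0,0.8],[0,0,0,0,0,0,0.8],[0,0,0,0,0,0,0.8],[0,0,0,0,0,0,0.8]]'
python3 m.py 12 | head -4
python3 -c "
from h import *
togo([.565,-.2045,.055]); print(env.hand_in())"
```

```text
clock: 17.0
tcp_pos: [0.5247, -0.2017, 0.0552]
orientation: [0.001, 0.999, -0.044, 0.001]
wrist_force: [7.3, 1.4, 7.5]
finger_gap: 0.0288
385 [ 1  1  1  0  1 15 52 54  8  1  0  1  1  1  1] 196.44
386 [ 0  0 -1  0  0 14 51 52  8  0  0 -1  0  0 -1] 196.39
387 [-1 -1 -1 -1 -1 15 52 66  8  0  0  0  0  0  0] 196.7
388 [ 0 -1  0  1  0 16 52 51  7  0  0  0  0 -1 -1] 196.3
tcp [ 0.5247 -0.2017  0.0552] yaw -5.07 tilt [ 0.0026 -0.0019 -1.    ] gap 0.0284 F [6.21 1.64 8.05] t 17.25
shift in 0.05 units tool axes [ 0.808 -0.015  0.006]
the job is handed in; nothing more can be done
None
```

The grey sleeve is down on the gate's pin. The gate is pulled out about 38 mm to the mark, and the arm is still gripping the sleeve and holding it there. I handed the job in at about 17.3 s of the 48 s allowed.

**Seating:** The sleeve met the gate's top at the expected height and took about 12 N of downward push. The top camera then showed the pin inside the sleeve's hole and the pointer still at its shut position.

**Alignment:** In the top view the pointer sits at about row 196.3–196.4 and the mark at about 196.3–196.4, which I estimate is within 0.5 mm. The ridge itself was hard to see, black on black, so I placed it from the outline of its clip and a small bump on the clip's inner end.

**Holding:** Between the last two looks, about a second apart, the gripper and pointer did not move. The pull was about 7 N, the downward push about 8 N, and the sleeve's tilt about 0.2°.

**Disagreements:** The scene camera differed from the top camera by 1–3 mm on absolute positions, so I relied on the top camera. The scene view also cannot confirm the alignment to better than about 1 mm. The jaws read about 28.6 mm on the 30 mm sleeve, steady throughout.

I did not touch the ring, vial, bowl or purple sleeve.

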